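# Crank the bench clamp down onto the test block

## Robot

A 7-joint arm with a two-finger parallel gripper is mounted at the origin on the work surface. World frame = base frame: x ahead of the robot, y to its left, z up, the work surface at z = 0. Lengths are in mm, angles in rad, forces in N, time in s.
With the tool pointing down it reaches from about 350 to 900 mm from the base axis. Payload 7.2 kg.
Tool frame: the origin (TCP) lies midway between the tips of the shut fingers; the grasp point (between the pads) lies 19 mm behind it; z points along the fingers, y is the line along which they close (so a half turn about z gives the same grasp; the last joint's range is limited). The gripper opens to 85 mm and grips with 20 to 120 N. Pads are 22 mm wide; open, the fingers measure 114 mm over their backs; the gripper's body (76 mm by 85 mm) begins 54 mm behind the grasp point. The pads swing forward as they close: fully open they stand 13 mm farther back than shut.
Start: joints at [-1.237, 0.411, -0.013, 1.596, 0.006, 1.134, -0.082], TCP at [244.432, 575.223, 231.297] pointing down, gripper open.
Joint ranges: [-2.95, 2.95], [-0.29, 1.99], [-1.47, 1.44], [0.14, 2.54], [-1.03, 4.17], [0.13, 1.85], [-2.86, 2.86]. Speed limits (rad/s): [2.39, 2.39, 3.01, 3.01, 3.14, 3.14, 3.14].

## Interface

Orientations are given as a unit quaternion [x, y, z, w].
In Python, from plant import bot gives the robot as it stands.
- The arm moves only by the shell command python3 -m crank 'ROWS' [FORCE]. ROWS is JSON, a list of rows, each an object of numbers: "jaw": the opening, from 0 (shut) to 1 (fully open); "dx", "dy", "dz": the shift along the world's x, y, z in mm; "twist": the turn about the world's z in rad. In form: [{"jaw": .., "dx": .., "dy": .., "dz": .., "twist": ..}, ...]. A call has 1 to 5 rows; each row shifts and turns the commanded pose from where the row before left it; what a row does not reach is not made up. A row lasts 1/12 s, in which the tool goes at most 41.7 mm and 7.16 degrees, less where a joint would pass 70% of its speed; a pose out of reach is approached as far as the arm can. A call with a gripper value outside its range is refused whole. The fingers move at their own pace and stop on an object; FORCE is the grip in N (left out, the last holds). Time passes only in rows, so rows that do not move let the fingers close. It gives the time, the measured TCP pose, the force, the opening and the grip force at its end, in the units of the state.
- bot.sense(): the state, without advancing time (a new reading comes with each control period).
- bot.snapshot(name): name is "side" or "top" or "wrist"; returns (picture, depth): 400x640x3 uint8, red, green, blue; 400x640 float32, mm along the optical axis (not along the pixel's ray), 0 where there is no reading.
- bot.get_calibration(name): a dict with "fovy" (degrees; the focal length in pixels is half the picture's height over the tangent of half this angle, whatever the lens; pixels are square), "cx", "cy" (the principal point, pixels), "extrinsics" (4x4, takes a point from camera to world coordinates). Camera axes: x right, y down, z forward; pixel columns grow to the right and rows downward; lengths in mm; the calibration is good to about 2 mm. A picture is of the moment at which its call begins: read the wrist's pose just before it. get_calibration takes no time and is no camera call; for the wrist camera it gives the pose at the moment of the call.
- bot.close_job(): hands the job in; it is judged then, once.
The state is a dict: "clock": time; "joint_positions": joint angles; "qd": joint speeds; "tau": joint torques, N m; "tool_pos": TCP position; "orientation": TCP orientation; "force": force on the tool from outside, world axes, zero at the start; "torque": the same for the moment, N m; "gripper_width": opening from 0.0 (shut) to 1.0 (fully open); "gripper_force": force on a finger pad.
Only numpy, scipy, OpenCV 4.12 (cv2) and the standard library are available. Lean on these libraries where they do the work, as an engineer would, in place of code of your own. Each camera call takes 0.05 s, during which the arm holds its last target. There are 200 camera calls.

## Task

One of the two upright crank clamps on the lab bench has an aluminium test block lying under its jaw. Turn that clamp's crank clockwise, seen from above, until the jaw has come down and grips the block firmly, then let go of the handle so that the block stays clamped. Leave the empty clamp alone.

Things in the scene. Friction and masses are not known exactly. Their poses are not given: they have to be found in the camera images.
- jaw: Moving jaw of the loaded clamp: round dark steel foot, 38 mm across, 16 mm thick, level under the arm of a grey-green C-shaped clamp bolted to the bench. Origin: centre of its flat underside, on the crank's vertical axis; z up. It only slides up and down: 24 mm lower per clockwise turn (seen from above); stays where left. Starts 9 to 17 above the block. Clamp's arm top: 126 mm above the bench.
- block: Aluminium test block to be clamped: loose, 40 x 120 x 30 mm (x, y, z), about 0.4 kg, lying flat on the base of one clamp, its ends sticking out either side of the clamp's 100 mm wide base. Origin: centre of its underside, 14 mm above the bench; its top is 44 mm above the bench.
- handle (a point): Loaded clamp's crank handle: upright white cylinder, 18 mm across, 48 long, free to spin on its pin. Point on its centre line, 177 mm above the bench, 18 below its top. Circles level about the jaw's axis at 55 mm radius. Crank arm and hub end 150 mm up, none higher near. Turns with 3 to 5 N at the handle; with the jaw on the block it all but stops; 5-10 N more clamps firmly. Holds if let go.
- spare_handle (a point): The same point on the crank handle of the second, empty clamp, which is like the first in every way but has nothing under its jaw. To be left alone.
Mind the look-alikes: they are no part of the job. Leave any purple or red look-alike of the part that bears jaw alone. Leave any yellow look-alike of the block alone.

How it is judged (in metres and radians):
At the end, for the whole second after the job is handed in: The jaw presses on the block with more than 8 N, the block lies flat (within 6 degrees) and at rest with its centre within 25 mm of the jaw's axis, and the handle has been let go (contact force between jaw and block above 8 N and horizontal distance between jaw and block below 0.025 m and angle between block's own z axis and vertical below 0.1 rad and linear speed of block below 0.02 m/s); the robot touches nothing.
It fails at once if the empty clamp's crank handle is moved more than 15 mm (distance of spare_handle from where it was at the start of the episode above 0.015 m).
It also fails if it takes over 48 s, if anything falls off the work surface, if the arm or the gripper's body presses on something with over 40 N, if the wrist force passes 120 N, or if a joint passes its speed limit or range.

## Working session

There is one attempt and no reset: what is moved stays moved. The work goes in short steps, Python scripts to look and compute and a shell command to move; the robot and the scene stay as the last step left them, time stands still between calls to the robot, and variables do not carry over. Pictures are saved under pics/ and viewed, at most 10 in all, crops included, and the job is handed in when it is done.

```bash
mkdir -p pics; ls
cat > h.py <<'E'
import numpy as np, cv2
from plant import bot
def cam(n):
    c=bot.get_calibration(n); p,d=bot.snapshot(n); return p,d,c
def pts(u,v,d,c):
    f=200/np.tan(np.radians(c["fovy"])/2); E=np.array(c["extrinsics"])
    u,v,d=[np.asarray(a,float) for a in(u,v,d)]
    P=np.stack([(u-c["cx"])/f*d,(v-c["cy"])/f*d,d,np.ones_like(d)],-1)
    return (P@E.T)[...,:3]
E
python3 - <<'E'
from h import *
for n in("top","side"):
    p,d,c=cam(n); cv2.imwrite(f"pics/{n}0.png",p[...,::-1]); np.savez(f"{n}.npz",p=p,d=d)
    print(n,c)
print(bot.sense())
E
```

```text
pics
top {'fovy': 51.60957636791946, 'cx': 319.14734579847664, 'cy': 192.52975722381478, 'extrinsics': array([[-1.09547573e-02, -9.81994515e-01,  1.88591531e-01,
         2.98996764e+02],
       [-9.99935288e-01,  1.13367755e-02,  9.47035829e-04,
        -1.04039553e+02],
       [-3.06800384e-03, -1.88568953e-01, -9.82055160e-01,
         1.13412748e+03],
       [ 0.00000000e+00,  0.00000000e+00,  0.00000000e+00,
         1.00000000e+00]])}
side {'fovy': 46.10868345526828, 'cx': 322.76124925196615, 'cy': 200.73333496273438, 'extrinsics': array([[ 9.96819142e-01, -6.23051827e-02,  4.96956988e-02,
         4.28086069e+02],
       [-7.96746304e-02, -7.64326975e-01,  6.39887669e-01,
        -7.46929841e+02],
       [-1.88455495e-03, -6.41811764e-01, -7.66859902e-01,
         9.29298749e+02],
       [ 0.00000000e+00,  0.00000000e+00,  0.00000000e+00,
         1.00000000e+00]])}
{'clock': 0.1, 'joint_positions': array([-1.23718803,  0.41180495, -0.01272883,  1.59693821,  0.00561283,
        1.13429356, -0.08217122]), 'qd': array([ 0.00125356, -0.00127145, -0.00135904, -0.00189036, -0.00121739,
       -0.0001009 , -0.00061569]), 'tau': array([ 2.66242336e-03, -6.01828909e+01,  6.84051365e-01, -3.00088906e+01,
        1.39733110e-02,  6.37635123e-03, -2.23916049e-05]), 'tool_pos': array([244.28672117, 574.8127336 , 230.55546048]), 'orientation': array([ 1.99519205e-01,  9.79893663e-01, -6.98493975e-04, -8.91310003e-05]), 'force': array([-0.23637675, -0.24174223, -0.77673402]), 'torque': array([-0.02475795,  0.02010638, -0.03217552]), 'gripper_force': 0.0, 'gripper_width': 0.9991913173183127}
```

View pics/top0.png

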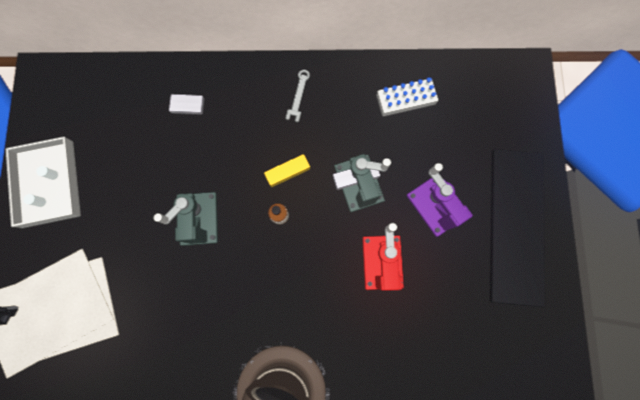

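View pics/side0.png

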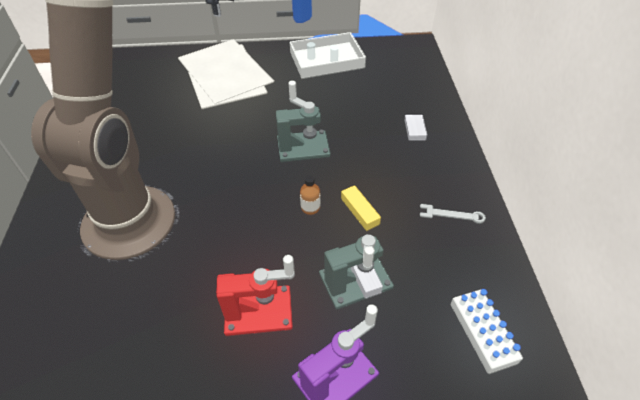

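The top view shows five possible targets:
- Grey-green clamp at (360,180), handle top at (386,162), with light block ends showing either side. This is the loaded one.
- Grey-green clamp at (195,217), handle at (158,217). It's empty.
- Red clamp at (383,262) and purple clamp at (440,205). Both are look-alikes.
- Yellow bar at (287,170). It's a look-alike of the block.

The side view agrees: the block is under the jaw at (368,278).

Run:
```python
from h import *
c=bot.get_calibration("top"); z=np.load("top.npz"); p,d=z["p"],z["d"]
def ray(u,v,h):
    o=pts(u,v,0,c); q=pts(u,v,1000,c)-o; return o+q*((h-o[2])/q[2])
v,u=np.mgrid[0:400,0:640]; P=pts(u,v,d,c)
hsv=cv2.cvtColor(p,cv2.COLOR_RGB2HSV)
for name,(u0,u1,v0,v1) in dict(loaded=(325,400,145,215),spare=(145,225,185,250),purple=(405,475,160,240),red=(355,410,220,295)).items():
    s=np.zeros((400,640),bool); s[v0:v1,u0:u1]=1
    a=s&(P[...,2]>185)&(P[...,2]<205)
    if a.sum():
        uu,vv=u[a].mean(),v[a].mean(); print(name,"handle top",a.sum(),uu,vv,np.median(P[a],0).round(1),"ray195",ray(uu,vv,195).round(1))
    b=s&(P[...,2]>141)&(P[...,2]<158)&(hsv[...,1]<60)
    pb=P[b][:,:2]; print("  crank",b.sum(),pb.mean(0).round(1),pb.min(0).round(1),pb.max(0).round(1))
    bl=s&(P[...,2]>38)&(P[...,2]<50)&(hsv[...,2]>150); print("  block px",bl.sum(), P[bl].mean(0).round(1) if bl.sum() else "")
cv2.imwrite("pics/crop.png",cv2.resize(p[140:220,320:480,::-1],None,fx=5,fy=5,interpolation=cv2.INTER_CUBIC))
```

```text
loaded handle top 51 386.45098039215685 162.33333333333334 [ 550.2 -261.5  194.3] ray195 [ 549.6 -261.6  195. ]
  crank 224 [ 556.6 -225.1] [ 541.5 -266.5] [ 574.5 -194.8]
  block px 321 [ 548.2 -184.2   43.7]
spare handle top 57 158.3684210526316 217.2280701754386 [426.4 265.9 194.5] ray195 [426.  265.4 195. ]
  crank 247 [452.7 241.3] [418.  216.1] [480.7 268.7]
  block px 0 
purple handle top 51 438.15686274509807 167.01960784313727 [ 537.  -382.1  194.2] ray195 [ 536.8 -382.   195. ]
  crank 227 [ 506.6 -401.5] [ 478.4 -425.1] [ 541.5 -373.7]
  block px 0 
red handle top 52 392.38461538461536 226.75 [ 397.8 -268.6  194.2] ray195 [ 398.2 -268.8  195. ]
  crank 228 [ 361.1 -269.3] [ 331.6 -282.9] [ 404.4 -257.6]
  block px 1 [ 289.5 -260.9   40.6]
```

View pics/crop.png

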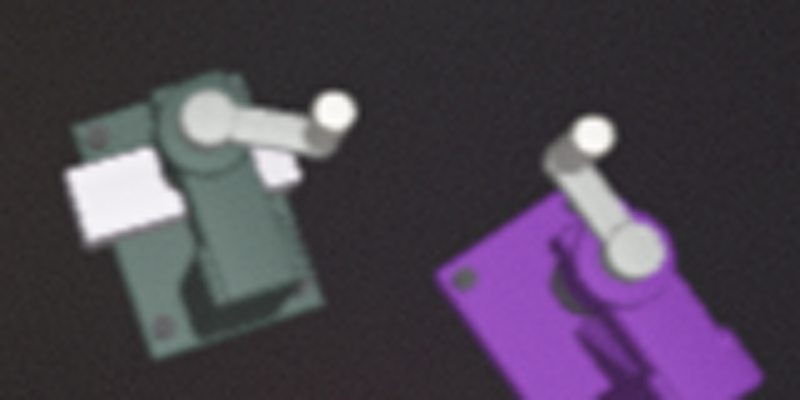

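The crop confirms the choice: grey-green clamp with light block ends at crop (125,195) and (275,165), hub at (208,117), handle top at (334,110). Next I'll compute the axis and the arm angle.

Run:
```python
from h import *
from scipy.spatial.transform import Rotation as R
c=bot.get_calibration("top")
def ray(u,v,h):
    o=pts(u,v,0,c); q=pts(u,v,1000,c)-o; return (o+q*((h-o[2])/q[2])).round(1)
hub=ray(361.6-.4,163.4-.4,150); print("hub",hub)
H=np.array([549.8,-261.6]); r=H-hub[:2]; print("radius",np.hypot(*r),"angle deg",np.degrees(np.arctan2(r[1],r[0])))
for cu,cv_ in((66,172),(88,245),(300,180),(280,188)): print("block corner",ray(320+cu/5,140+cv_/5,44))
s=bot.sense(); M=R.from_quat(s["orientation"]).as_matrix(); print("tool y",M[:,1].round(3), "tcp",s["tool_pos"].round(1))
```

```text
hub [ 560.6 -207.2  150. ]
radius 55.46169849544824 angle deg -101.22889182153881
block corner [ 557.9 -141.6   44. ]
block corner [ 517.4 -152.7   44. ]
block corner [ 551.9 -268.    44. ]
block corner [ 547.6 -257.    44. ]
tool y [ 0.391  0.92  -0.001] tcp [244.3 574.8 230.6]
```

Geometry holds up: radius 55.5 mm (given as 55), handle top at 194–195 mm, and the block centre about 7 mm from the axis. Now moving over.

```bash
python3 -m crank '[{"jaw":1,"dx":14,"dy":-37,"dz":6,"twist":0},{"jaw":1,"dx":14,"dy":-37,"dz":6,"twist":0},{"jaw":1,"dx":14,"dy":-37,"dz":6,"twist":0},{"jaw":1,"dx":14,"dy":-37,"dz":6,"twist":0},{"jaw":1,"dx":14,"dy":-37,"dz":6,"twist":0}]' 60
python3 -m crank '[{"jaw":1,"dx":14,"dy":-38,"dz":0,"twist":0},{"jaw":1,"dx":14,"dy":-38,"dz":0,"twist":0},{"jaw":1,"dx":14,"dy":-38,"dz":0,"twist":0},{"jaw":1,"dx":14,"dy":-38,"dz":0,"twist":0},{"jaw":1,"dx":14,"dy":-38,"dz":0,"twist":0}]'
python3 -m crank '[{"jaw":1,"dx":14,"dy":-38,"dz":0,"twist":0},{"jaw":1,"dx":14,"dy":-38,"dz":0,"twist":0},{"jaw":1,"dx":14,"dy":-38,"dz":0,"twist":0},{"jaw":1,"dx":14,"dy":-38,"dz":0,"twist":0},{"jaw":1,"dx":14,"dy":-38,"dz":0,"twist":0}]'
```

```text
clock: 0.52
tool_pos: [314.6, 388.2, 261.1]
orientation: [0.199, 0.98, -0.0, -0.0]
force: [0.1, 0.4, -0.1]
gripper_width: 1.0
gripper_force: 0.0
clock: 0.93
tool_pos: [384.5, 198.1, 261.3]
orientation: [0.2, 0.98, 0.0, -0.0]
force: [1.2, 0.3, 0.6]
gripper_width: 0.997
gripper_force: 0.0
clock: 1.35
tool_pos: [454.5, 8.2, 261.4]
orientation: [0.199, 0.98, 0.0, 0.0]
force: [1.9, 1.2, -0.9]
gripper_width: 1.005
gripper_force: 0.0
```

```bash
python3 -m crank '[{"jaw":1,"dx":14,"dy":-38,"dz":0,"twist":0},{"jaw":1,"dx":14,"dy":-38,"dz":0,"twist":0},{"jaw":1,"dx":14,"dy":-38,"dz":0,"twist":0},{"jaw":1,"dx":14,"dy":-38,"dz":0,"twist":0},{"jaw":1,"dx":14,"dy":-38,"dz":0,"twist":0}]'
python3 -m crank '[{"jaw":1,"dx":13,"dy":-34,"dz":0,"twist":0},{"jaw":1,"dx":10,"dy":-30,"dz":0,"twist":0},{"jaw":1,"dx":2,"dy":-16,"dz":0,"twist":0},{"jaw":1,"dx":0,"dy":0,"dz":0,"twist":0},{"jaw":1,"dx":0,"dy":0,"dz":0,"twist":0}]'
python3 - <<'E'
from h import *
n="wrist"; p,d,c=cam(n); cv2.imwrite("pics/w1.png",p[...,::-1])
v,u=np.mgrid[0:400,0:640]; P=pts(u,v,d,c); z=P[...,2]
a=(d>0)&(z>190)&(z<200)&(abs(P[...,0]-550)<60)&(abs(P[...,1]+262)<60); print(a.sum(),P[a].mean(0),P[a].min(0),P[a].max(0), u[a].mean(),v[a].mean())
E
```

```text
clock: 1.77
tool_pos: [524.6, -181.5, 261.1]
orientation: [0.199, 0.98, 0.0, -0.0]
force: [0.4, 0.4, 0.6]
gripper_width: 1.002
gripper_force: 0.0
clock: 2.18
tool_pos: [548.8, -260.6, 260.5]
orientation: [0.201, 0.98, -0.0, -0.001]
force: [0.4, 0.5, 1.0]
gripper_width: 1.001
gripper_force: 0.0
378 [ 549.47264348 -261.61077518  195.32188861] [ 541.58293089 -270.82399813  190.06108823] [ 559.12925121 -253.30298274  197.16779451] 322.6878306878307 218.6058201058201
```

View pics/w1.png

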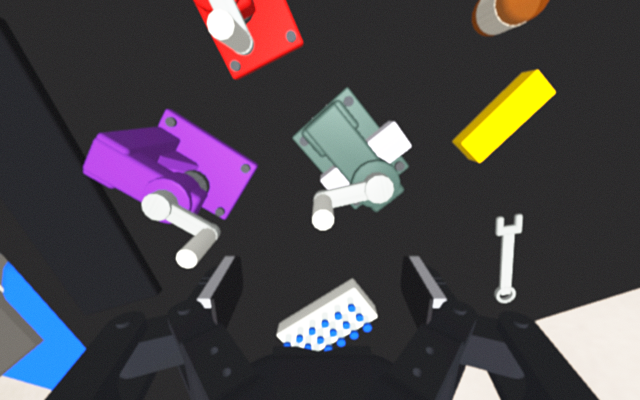

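The wrist view agrees: handle top at (322,212), between the fingers, at (549.5, -261.6). The purple handle at (187,257) is well outside them. Lowering and closing.

```bash
python3 -m crank '[{"jaw":1,"dx":1,"dy":-1,"dz":-25,"twist":0},{"jaw":1,"dx":0,"dy":0,"dz":-25,"twist":0},{"jaw":1,"dx":0,"dy":0,"dz":-25,"twist":0},{"jaw":1,"dx":0,"dy":0,"dz":-15,"twist":0},{"jaw":1,"dx":0,"dy":0,"dz":-9,"twist":0}]' 60
python3 -m crank '[{"jaw":0,"dx":0,"dy":0,"dz":0,"twist":0},{"jaw":0,"dx":0,"dy":0,"dz":0,"twist":0},{"jaw":0,"dx":0,"dy":0,"dz":0,"twist":0},{"jaw":0,"dx":0,"dy":0,"dz":0,"twist":0},{"jaw":0,"dx":0,"dy":0,"dz":0,"twist":0}]' 60
python3 -m crank '[{"jaw":0,"dx":0,"dy":0,"dz":0,"twist":0},{"jaw":0,"dx":0,"dy":0,"dz":0,"twist":0},{"jaw":0,"dx":0,"dy":0,"dz":0,"twist":0}]'
python3 - <<'E'
import numpy as np
C=np.array([560.6,-207.2]);t=np.radians(-101.5);prev=None
for k in range(0,46):
    p=C+55*np.array([np.cos(t-np.radians(8)*k),np.sin(t-np.radians(8)*k)])
    if prev is not None: print(k,(p-prev).round(1),p.round(1),end="\n" if k%5==0 else " | ")
    prev=p
E
```

```text
clock: 2.65
tool_pos: [549.8, -258.1, 160.3]
orientation: [0.198, 0.98, 0.001, -0.001]
force: [-0.1, 0.2, 0.6]
gripper_width: 0.998
gripper_force: 0.0
clock: 3.07
tool_pos: [551.0, -260.9, 163.4]
orientation: [0.199, 0.98, -0.0, 0.001]
force: [1.2, -0.8, 0.9]
gripper_width: 0.299
gripper_force: 0.0
clock: 3.32
tool_pos: [551.0, -260.8, 163.3]
orientation: [0.199, 0.98, 0.0, 0.001]
force: [-0.8, 1.2, 5.8]
gripper_width: 0.191
gripper_force: 58.4
1 [-7.4  2.1] [ 542.2 -259. ] | 2 [-7.   3.1] [ 535.2 -256. ] | 3 [-6.5  4. ] [ 528.7 -252. ] | 4 [-5.9  4.9] [ 522.7 -247.1] | 5 [-5.2  5.7] [ 517.6 -241.4]
6 [-4.3  6.3] [ 513.2 -235.1] | 7 [-3.4  6.9] [ 509.8 -228.2] | 8 [-2.4  7.3] [ 507.4 -221. ] | 9 [-1.4  7.5] [ 506.  -213.4] | 10 [-0.3  7.7] [ 505.6 -205.8]
11 [0.7 7.6] [ 506.4 -198.1] | 12 [1.8 7.5] [ 508.1 -190.7] | 13 [2.8 7.1] [ 511.  -183.5] | 14 [3.8 6.7] [ 514.7 -176.8] | 15 [4.7 6.1] [ 519.4 -170.8]
16 [5.5 5.4] [ 524.9 -165.4] | 17 [6.2 4.6] [ 531.  -160.8] | 18 [6.7 3.7] [ 537.8 -157.2] | 19 [7.2 2.7] [ 545.  -154.5] | 20 [7.5 1.7] [ 552.5 -152.8]
21 [7.6 0.6] [ 560.1 -152.2] | 22 [ 7.7 -0.5] [ 567.8 -152.7] | 23 [ 7.5 -1.5] [ 575.3 -154.2] | 24 [ 7.2 -2.6] [ 582.5 -156.8] | 25 [ 6.8 -3.5] [ 589.3 -160.3]
26 [ 6.2 -4.5] [ 595.6 -164.8] | 27 [ 5.6 -5.3] [ 601.2 -170. ] | 28 [ 4.8 -6. ] [ 605.9 -176. ] | 29 [ 3.9 -6.6] [ 609.8 -182.7] | 30 [ 2.9 -7.1] [ 612.8 -189.7]
31 [ 1.9 -7.4] [ 614.7 -197.2] | 32 [ 0.9 -7.6] [ 615.5 -204.8] | 33 [-0.2 -7.7] [ 615.3 -212.5] | 34 [-1.3 -7.6] [ 614.1 -220. ] | 35 [-2.3 -7.3] [ 611.8 -227.4]
36 [-3.3 -6.9] [ 608.5 -234.3] | 37 [-4.2 -6.4] [ 604.2 -240.7] | 38 [-5.1 -5.7] [ 599.2 -246.4] | 39 [-5.8 -5. ] [ 593.3 -251.4] | 40 [-6.5 -4.1] [ 586.8 -255.5]
41 [-7.  -3.2] [ 579.9 -258.7] | 42 [-7.4 -2.2] [ 572.5 -260.9] | 43 [-7.6 -1.1] [ 564.9 -262. ] | 44 [-7.7 -0.1] [ 557.2 -262.1] | 45 [-7.6  1. ] [ 549.6 -261.1]
```

Gripped: the opening of 0.19 is about the 18 mm handle width, at 58 N. Cranking clockwise.

```bash
python3 -m crank '[{"jaw":0,"dx":-8,"dy":2,"dz":0,"twist":0},{"jaw":0,"dx":-7,"dy":3,"dz":0,"twist":0},{"jaw":0,"dx":-6.5,"dy":4,"dz":0,"twist":0},{"jaw":0,"dx":-6,"dy":5,"dz":0,"twist":0},{"jaw":0,"dx":-5.2,"dy":5.6,"dz":0,"twist":0}]'
```

```text
clock: 3.73
tool_pos: [518.9, -242.7, 163.4]
orientation: [0.2, 0.98, -0.001, 0.002]
force: [3.5, -3.2, 1.9]
gripper_width: 0.191
gripper_force: 58.6
```

```bash
python3 -m crank '[{"jaw":0,"dx":-5,"dy":6.3,"dz":0,"twist":0},{"jaw":0,"dx":-3.4,"dy":6.9,"dz":0,"twist":0},{"jaw":0,"dx":-2.4,"dy":7.3,"dz":0,"twist":0},{"jaw":0,"dx":-1.4,"dy":7.5,"dz":0,"twist":0},{"jaw":0,"dx":-0.3,"dy":7.7,"dz":0,"twist":0}]'
python3 -m crank '[{"jaw":0,"dx":0.7,"dy":7.6,"dz":0,"twist":0},{"jaw":0,"dx":1.8,"dy":7.5,"dz":0,"twist":0},{"jaw":0,"dx":2.8,"dy":7.1,"dz":0,"twist":0}]'
```

```text
clock: 4.15
tool_pos: [505.3, -207.6, 163.3]
orientation: [0.2, 0.98, -0.001, 0.001]
force: [-0.6, -5.0, 5.8]
gripper_width: 0.192
gripper_force: 58.8
clock: 4.4
tool_pos: [509.6, -185.1, 163.3]
orientation: [0.201, 0.98, -0.001, 0.0]
force: [-6.6, -4.1, 8.9]
gripper_width: 0.195
gripper_force: 59.2
```

```bash
python3 -m crank '[{"jaw":0,"dx":3.8,"dy":6.7,"dz":0,"twist":0},{"jaw":0,"dx":4.7,"dy":6.1,"dz":0,"twist":0},{"jaw":0,"dx":5.5,"dy":5.4,"dz":0,"twist":0}]'
python3 -m crank '[{"jaw":0,"dx":6.2,"dy":4.6,"dz":0,"twist":0}]'
python3 -m crank '[{"jaw":0,"dx":6.7,"dy":3.7,"dz":0,"twist":0}]'
python3 -m crank '[{"jaw":0,"dx":7.2,"dy":2.7,"dz":0,"twist":0}]'
```

```text
clock: 4.65
tool_pos: [523.3, -165.8, 163.2]
orientation: [0.2, 0.98, -0.0, -0.001]
force: [-6.7, -0.2, 10.2]
gripper_width: 0.19
gripper_force: 59.6
clock: 4.73
tool_pos: [529.6, -160.9, 163.2]
orientation: [0.2, 0.98, 0.0, -0.001]
force: [-5.9, 0.0, 11.1]
gripper_width: 0.194
gripper_force: 59.6
clock: 4.82
tool_pos: [536.5, -156.9, 163.3]
orientation: [0.2, 0.98, 0.0, -0.001]
force: [-7.2, 0.0, 11.1]
gripper_width: 0.194
gripper_force: 59.6
clock: 4.9
tool_pos: [543.9, -153.9, 163.2]
orientation: [0.2, 0.98, 0.0, -0.001]
force: [-6.0, 1.4, 10.6]
gripper_width: 0.199
gripper_force: 59.6
```

```bash
python3 -m crank '[{"jaw":0,"dx":7.5,"dy":1.7,"dz":0,"twist":0}]'
python3 -m crank '[{"jaw":0,"dx":7.6,"dy":0.6,"dz":0,"twist":0}]'
python3 -m crank '[{"jaw":0,"dx":7.6,"dy":-0.5,"dz":0,"twist":0}]'|grep -E "tool_pos|^force"
```

```text
clock: 4.98
tool_pos: [550.4, -152.4, 163.1]
orientation: [0.2, 0.98, 0.0, -0.002]
force: [-15.7, 0.2, 17.3]
gripper_width: 0.19
gripper_force: 60.4
clock: 5.07
tool_pos: [555.8, -151.7, 163.0]
orientation: [0.2, 0.98, 0.0, -0.004]
force: [-24.9, 3.2, 26.1]
gripper_width: 0.196
gripper_force: 61.2
tool_pos: [561.2, -151.5, 162.8]
force: [-32.9, 8.4, 33.1]
```

Contact came at about 155° of turn, and tangential force has risen to about 33 N, against a running force of about 5 N plus the 10 N needed to clamp. That's firm enough, so I'll ease off the strain, open, and lift.

```bash
python3 -m crank '[{"jaw":0,"dx":0,"dy":0,"dz":0,"twist":0}]'|grep -E "tool_pos|^force"
python3 -m crank '[{"jaw":0,"dx":-3,"dy":0,"dz":0,"twist":0},{"jaw":0,"dx":0,"dy":0,"dz":0,"twist":0}]'|grep -E "tool_pos|^force"
python3 - <<'E'
from h import *
p,d,c=cam("side"); cv2.imwrite("pics/s2.png",cv2.resize(p[200:320,280:440,::-1],None,fx=5,fy=5,interpolation=cv2.INTER_CUBIC))
E
```

```text
tool_pos: [561.6, -151.5, 162.9]
force: [-26.5, 7.2, 28.2]
tool_pos: [558.7, -151.5, 163.0]
force: [-23.9, 6.4, 25.3]
```

View pics/s2.png

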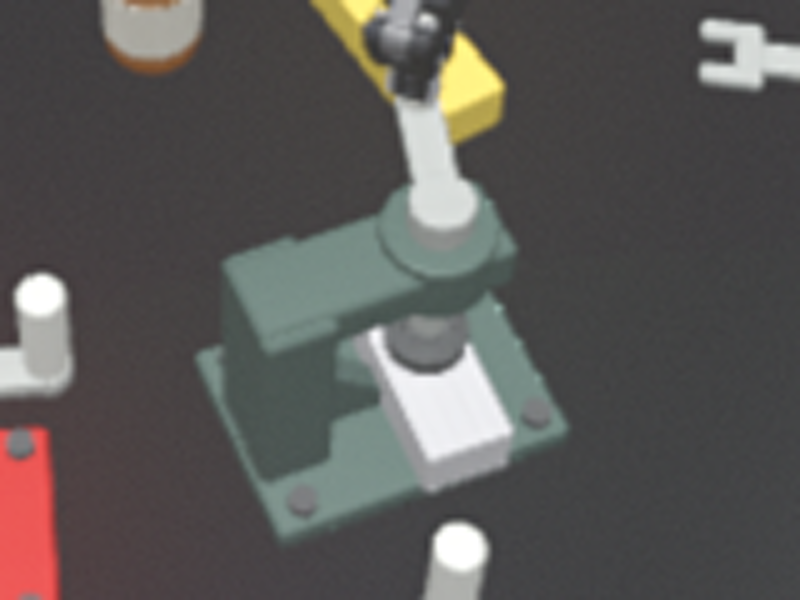

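The picture shows the jaw (427,340) seated on the block top with no gap, and the arm pointing at the gripper. Releasing.

```bash
python3 -m crank '[{"jaw":1,"dx":0,"dy":0,"dz":0,"twist":0},{"jaw":1,"dx":0,"dy":0,"dz":0,"twist":0},{"jaw":1,"dx":0,"dy":0,"dz":0,"twist":0},{"jaw":1,"dx":0,"dy":0,"dz":0,"twist":0},{"jaw":1,"dx":0,"dy":0,"dz":0,"twist":0}]'
python3 -m crank '[{"jaw":1,"dx":0,"dy":0,"dz":20,"twist":0},{"jaw":1,"dx":0,"dy":0,"dz":25,"twist":0},{"jaw":1,"dx":0,"dy":0,"dz":25,"twist":0},{"jaw":1,"dx":0,"dy":0,"dz":25,"twist":0},{"jaw":1,"dx":0,"dy":0,"dz":0,"twist":0}]'
python3 - <<'E'
from h import *
p,d,c=cam("side"); cv2.imwrite("pics/s3.png",cv2.resize(p[200:320,280:440,::-1],None,fx=5,fy=5,interpolation=cv2.INTER_CUBIC))
p,d,c=cam("wrist")
v,u=np.mgrid[0:400,0:640]; P=pts(u,v,d,c); z=P[...,2]
a=(d>0)&(z>190)&(z<200)&(abs(P[...,0]-555)<50)&(abs(P[...,1]+152)<40); m=P[a].mean(0); r=m[:2]-[560.6,-207.2]; print(a.sum(),m,np.hypot(*r),np.degrees(np.arctan2(r[1],r[0])))
E
```

```text
clock: 5.87
tool_pos: [564.7, -152.0, 162.3]
orientation: [0.199, 0.98, 0.0, 0.0]
force: [-0.4, -0.5, -0.2]
gripper_width: 0.886
gripper_force: 0.0
clock: 6.28
tool_pos: [566.7, -153.1, 262.2]
orientation: [0.2, 0.98, 0.0, 0.004]
force: [0.7, -2.0, -0.0]
gripper_width: 0.998
gripper_force: 0.0
400 [ 543.97659468 -154.45903064  195.45569092] 55.29871114126134 107.49430973653094
```

View pics/s3.png

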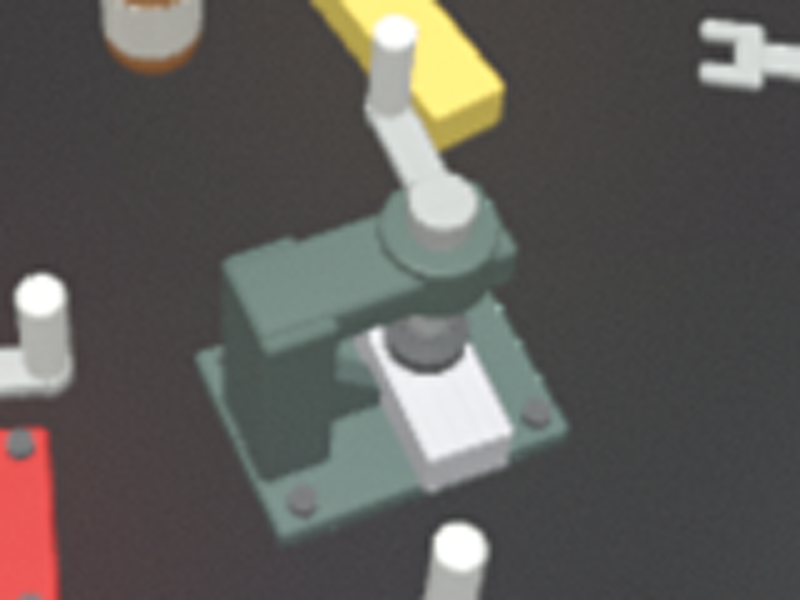

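The block is still under the jaw, but on release the handle sprang back to 107.5°, close to where contact first registered. I can't tell how much preload is left, so I'll regrip, press moderately, and unload slowly before letting go.

```bash
python3 -m crank '[{"jaw":1,"dx":-22.5,"dy":-1.2,"dz":0,"twist":0},{"jaw":1,"dx":0,"dy":0,"dz":-25,"twist":0},{"jaw":1,"dx":0,"dy":0,"dz":-30,"twist":0},{"jaw":1,"dx":0,"dy":0,"dz":-30,"twist":0},{"jaw":1,"dx":0,"dy":0,"dz":-14,"twist":0}]' 60 |grep -E "tool_pos|^force"
python3 -m crank '[{"jaw":0.2,"dx":0,"dy":0,"dz":0,"twist":0},{"jaw":0,"dx":0,"dy":0,"dz":0,"twist":0},{"jaw":0,"dx":0,"dy":0,"dz":0,"twist":0},{"jaw":0,"dx":0,"dy":0,"dz":0,"twist":0},{"jaw":0,"dx":0,"dy":0,"dz":0,"twist":0}]'|grep -E "tool_pos|^force"
python3 -m crank '[{"jaw":0,"dx":0,"dy":0,"dz":0,"twist":0},{"jaw":0,"dx":0,"dy":0,"dz":0,"twist":0},{"jaw":0,"dx":0,"dy":0,"dz":0,"twist":0}]'
```

```text
tool_pos: [539.4, -152.4, 153.8]
force: [-0.5, -0.4, -0.2]
tool_pos: [542.5, -153.7, 159.4]
force: [-0.0, -0.3, 0.1]
clock: 7.47
tool_pos: [542.5, -153.2, 159.5]
orientation: [0.199, 0.98, 0.0, 0.001]
force: [-1.0, 1.2, 6.4]
gripper_width: 0.191
gripper_force: 58.3
```

```bash
python3 -m crank '[{"jaw":0,"dx":2,"dy":0.6,"dz":0,"twist":0},{"jaw":0,"dx":0,"dy":0,"dz":0,"twist":0}]'|grep -E "tool_pos|^force"
python3 -m crank '[{"jaw":0,"dx":2,"dy":0.5,"dz":0,"twist":0},{"jaw":0,"dx":0,"dy":0,"dz":0,"twist":0}]'|grep -E "tool_pos|^force"
```

```text
tool_pos: [543.7, -152.9, 159.4]
force: [-3.9, 1.3, 8.1]
tool_pos: [545.0, -152.5, 159.4]
force: [-6.3, 0.8, 10.8]
```

```bash
for i in 1; do python3 -m crank '[{"jaw":0,"dx":3,"dy":0.5,"dz":0,"twist":0},{"jaw":0,"dx":0,"dy":0,"dz":0,"twist":0}]'|grep -E "tool_pos|^force"; done
python3 -m crank '[{"jaw":0,"dx":3,"dy":0.5,"dz":0,"twist":0},{"jaw":0,"dx":0,"dy":0,"dz":0,"twist":0}]'|grep -E "tool_pos|^force"
python3 -m crank '[{"jaw":0,"dx":3,"dy":0.3,"dz":0,"twist":0},{"jaw":0,"dx":0,"dy":0,"dz":0,"twist":0}]'|grep -E "tool_pos|^force"
python3 - <<'E'
from h import *
p,d,c=cam("top")
v,u=np.mgrid[0:400,0:640]
cv2.imwrite("pics/t4.png",cv2.resize(p[140:220,320:420,::-1],None,fx=6,fy=6,interpolation=cv2.INTER_CUBIC))
E
```

```text
tool_pos: [547.2, -152.0, 159.4]
force: [-10.5, 0.8, 13.4]
tool_pos: [549.3, -151.6, 159.3]
force: [-13.3, 1.9, 14.8]
tool_pos: [551.4, -151.3, 159.3]
force: [-16.5, 2.2, 17.8]
```

View pics/t4.png

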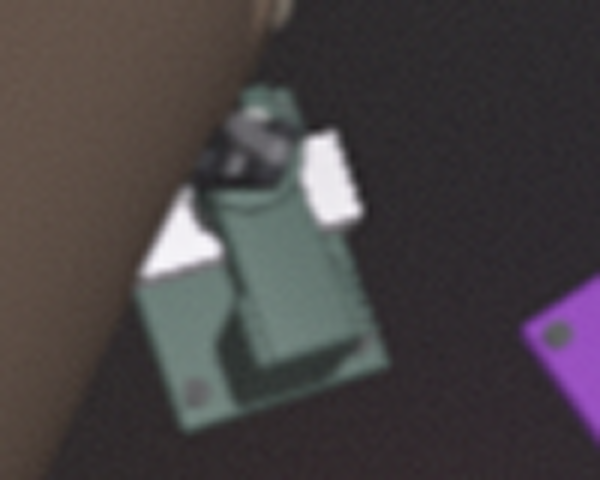

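The gripper hides the crank here at crop (250,150), and the block ends are still in place. Force rises elastically to 16.5 N, so I'll unload slowly and then release.

```bash
python3 -m crank '[{"jaw":0,"dx":-2,"dy":-0.3,"dz":0,"twist":0},{"jaw":0,"dx":-1,"dy":0,"dz":0,"twist":0},{"jaw":0,"dx":0,"dy":0,"dz":0,"twist":0}]'|grep -E "tool_pos|^force"
python3 -m crank '[{"jaw":0,"dx":-1,"dy":-0.3,"dz":0,"twist":0},{"jaw":0,"dx":-1,"dy":0,"dz":0,"twist":0},{"jaw":0,"dx":0,"dy":0,"dz":0,"twist":0}]'|grep -E "tool_pos|^force"
```

```text
tool_pos: [549.6, -151.6, 159.4]
force: [-10.9, 1.1, 13.0]
tool_pos: [548.3, -151.8, 159.4]
force: [-9.0, 1.8, 11.0]
```

```bash
python3 -m crank '[{"jaw":0,"dx":-1,"dy":-0.3,"dz":0,"twist":0},{"jaw":0,"dx":-1,"dy":0,"dz":0,"twist":0},{"jaw":0,"dx":0,"dy":0,"dz":0,"twist":0}]'|grep -E "tool_pos|^force"
python3 -m crank '[{"jaw":0,"dx":-1,"dy":-0.3,"dz":0,"twist":0},{"jaw":0,"dx":-1,"dy":0,"dz":0,"twist":0},{"jaw":0,"dx":0,"dy":0,"dz":0,"twist":0}]'|grep -E "tool_pos|^force"
```

```text
tool_pos: [546.9, -152.1, 159.4]
force: [-6.2, 2.1, 8.9]
tool_pos: [545.5, -152.4, 159.5]
force: [-4.6, 0.8, 7.5]
```

```bash
python3 -m crank '[{"jaw":0,"dx":-1,"dy":-0.3,"dz":0,"twist":0},{"jaw":0,"dx":-0.5,"dy":0,"dz":0,"twist":0},{"jaw":0,"dx":0,"dy":0,"dz":0,"twist":0}]'|grep -E "tool_pos|^force"
python3 -m crank '[{"jaw":1,"dx":0,"dy":0,"dz":0,"twist":0},{"jaw":1,"dx":0,"dy":0,"dz":0,"twist":0},{"jaw":1,"dx":0,"dy":0,"dz":0,"twist":0},{"jaw":1,"dx":0,"dy":0,"dz":0,"twist":0},{"jaw":1,"dx":0,"dy":0,"dz":0,"twist":0}]'|grep -E "tool_pos|^force"
python3 -m crank '[{"jaw":1,"dx":0,"dy":0,"dz":20,"twist":0},{"jaw":1,"dx":0,"dy":0,"dz":25,"twist":0},{"jaw":1,"dx":0,"dy":0,"dz":30,"twist":0},{"jaw":1,"dx":0,"dy":0,"dz":25,"twist":0},{"jaw":1,"dx":0,"dy":0,"dz":0,"twist":0}]'|grep -E "tool_pos|^force"
cat > m.py <<'E'
from h import *
p,d,c=cam("wrist")
v,u=np.mgrid[0:400,0:640]; P=pts(u,v,d,c); z=P[...,2]
a=(d>0)&(z>190)&(z<200)&(abs(P[...,0]-555)<50)&(abs(P[...,1]+152)<40); m=P[a].mean(0); r=m[:2]-[560.6,-207.2]; print(a.sum(),m,np.hypot(*r),np.degrees(np.arctan2(r[1],r[0])))
E
python3 m.py
```

```text
tool_pos: [544.6, -152.6, 159.5]
force: [-2.1, 0.5, 6.6]
tool_pos: [544.3, -152.6, 158.3]
force: [0.1, 0.4, -0.1]
tool_pos: [546.6, -153.7, 263.3]
force: [-0.1, -0.5, 0.8]
369 [ 543.68810347 -154.51306194  195.39796929] 55.33466983703454 107.7960282270708
```

Rest angle is unchanged at 107.8°, so it repeats. To check the preload cleanly, I'll push the handle from behind with shut fingers. If the handle starts moving well above the 3–5 N running force, the clamp is holding preload.

```bash
python3 -m crank '[{"jaw":0,"dx":-11.5,"dy":-4,"dz":0,"twist":0.12},{"jaw":0,"dx":-10,"dy":-3,"dz":0,"twist":0.12},{"jaw":0,"dx":-10,"dy":-3,"dz":0,"twist":0.12},{"jaw":0,"dx":0,"dy":0,"dz":0,"twist":0.12},{"jaw":0,"dx":0,"dy":0,"dz":0,"twist":0.12}]'
python3 -m crank '[{"jaw":0,"dx":0,"dy":0,"dz":0,"twist":0.11},{"jaw":0,"dx":0,"dy":0,"dz":0,"twist":0},{"jaw":0,"dx":0,"dy":0,"dz":0,"twist":0},{"jaw":0,"dx":0,"dy":0,"dz":0,"twist":0},{"jaw":0,"dx":0,"dy":0,"dz":0,"twist":0}]'
python3 m.py
```

```text
clock: 10.9
tool_pos: [511.8, -162.6, 257.3]
orientation: [-0.102, 0.995, 0.0, -0.001]
force: [0.8, 0.1, 0.7]
gripper_width: 0.299
gripper_force: 0.0
clock: 11.32
tool_pos: [512.7, -162.5, 257.9]
orientation: [-0.152, 0.988, 0.0, -0.0]
force: [1.0, 0.6, 0.2]
gripper_width: -0.0
gripper_force: 0.0
4 [ 536.34448856 -157.53267459  190.62287488] 55.27361982600717 116.0290107652706
```

```bash
python3 -m crank '[{"jaw":0,"dx":0,"dy":0,"dz":-31,"twist":0},{"jaw":0,"dx":0,"dy":0,"dz":-31,"twist":0},{"jaw":0,"dx":0,"dy":0,"dz":-31,"twist":0},{"jaw":0,"dx":8,"dy":3,"dz":0,"twist":0},{"jaw":0,"dx":0,"dy":0,"dz":0,"twist":0}]'|grep -E "tool_pos|^force"
for k in 1; do python3 -m crank '[{"jaw":0,"dx":2,"dy":0.6,"dz":0,"twist":0},{"jaw":0,"dx":0,"dy":0,"dz":0,"twist":0}]'|grep -E "tool_pos|^force"; done
python3 -m crank '[{"jaw":0,"dx":2,"dy":0.6,"dz":0,"twist":0},{"jaw":0,"dx":0,"dy":0,"dz":0,"twist":0}]'|grep -E "tool_pos|^force"
python3 -m crank '[{"jaw":0,"dx":2,"dy":0.6,"dz":0,"twist":0},{"jaw":0,"dx":0,"dy":0,"dz":0,"twist":0}]'|grep -E "tool_pos|^force"
python3 -m crank '[{"jaw":0,"dx":2,"dy":0.6,"dz":0,"twist":0},{"jaw":0,"dx":0,"dy":0,"dz":0,"twist":0}]'|grep -E "tool_pos|^force"
```

```text
tool_pos: [521.6, -158.5, 164.7]
force: [0.6, 1.0, 0.5]
tool_pos: [524.6, -159.1, 167.3]
force: [0.2, -0.6, 0.4]
tool_pos: [525.9, -158.4, 166.7]
force: [-0.6, -0.6, 1.0]
tool_pos: [526.8, -158.0, 165.8]
force: [-1.7, 0.0, 0.8]
tool_pos: [527.9, -157.9, 165.5]
force: [-4.7, -1.2, 3.7]
```

```bash
python3 -m crank '[{"jaw":0,"dx":1,"dy":0.3,"dz":0,"twist":0},{"jaw":0,"dx":0,"dy":0,"dz":0,"twist":0},{"jaw":0,"dx":0,"dy":0,"dz":0,"twist":0}]'|grep -E "tool_pos|^force"
python3 -m crank '[{"jaw":0,"dx":1,"dy":0.3,"dz":0,"twist":0},{"jaw":0,"dx":0,"dy":0,"dz":0,"twist":0},{"jaw":0,"dx":0,"dy":0,"dz":0,"twist":0}]'|grep -E "tool_pos|^force"
python3 -m crank '[{"jaw":0,"dx":1,"dy":0.3,"dz":0,"twist":0},{"jaw":0,"dx":0,"dy":0,"dz":0,"twist":0},{"jaw":0,"dx":0,"dy":0,"dz":0,"twist":0}]'|grep -E "tool_pos|^force"
python3 -m crank '[{"jaw":0,"dx":2,"dy":0.5,"dz":0,"twist":0},{"jaw":0,"dx":0,"dy":0,"dz":0,"twist":0},{"jaw":0,"dx":0,"dy":0,"dz":0,"twist":0}]'|grep -E "tool_pos|^force"
python3 -m crank '[{"jaw":0,"dx":2,"dy":0.5,"dz":0,"twist":0},{"jaw":0,"dx":0,"dy":0,"dz":0,"twist":0},{"jaw":0,"dx":0,"dy":0,"dz":0,"twist":0}]'|grep -E "tool_pos|^force"
```

```text
tool_pos: [528.4, -157.8, 165.4]
force: [-6.6, -2.5, 6.1]
tool_pos: [529.0, -157.6, 165.4]
force: [-8.0, -2.4, 6.6]
tool_pos: [529.7, -157.5, 165.3]
force: [-9.6, -2.2, 7.2]
tool_pos: [531.2, -157.2, 165.3]
force: [-10.5, -3.4, 8.2]
tool_pos: [532.6, -157.0, 165.3]
force: [-12.8, -3.6, 10.3]
```

```bash
python3 -m crank '[{"jaw":0,"dx":3,"dy":0.6,"dz":0,"twist":0},{"jaw":0,"dx":0,"dy":0,"dz":0,"twist":0},{"jaw":0,"dx":0,"dy":0,"dz":0,"twist":0}]'|grep -E "tool_pos|^force"
python3 -m crank '[{"jaw":0,"dx":-1,"dy":-0.2,"dz":0,"twist":0},{"jaw":0,"dx":-1,"dy":-0.2,"dz":0,"twist":0},{"jaw":0,"dx":0,"dy":0,"dz":0,"twist":0}]'|grep -E "tool_pos|^force"
python3 -m crank '[{"jaw":0,"dx":-1,"dy":-0.3,"dz":0,"twist":0},{"jaw":0,"dx":-1,"dy":-0.2,"dz":0,"twist":0},{"jaw":0,"dx":0,"dy":0,"dz":0,"twist":0}]'|grep -E "tool_pos|^force"
python3 -m crank '[{"jaw":0,"dx":-1,"dy":-0.3,"dz":0,"twist":0},{"jaw":0,"dx":-1,"dy":-0.2,"dz":0,"twist":0},{"jaw":0,"dx":0,"dy":0,"dz":0,"twist":0}]'|grep -E "tool_pos|^force"
python3 -m crank '[{"jaw":0,"dx":-1,"dy":-0.3,"dz":0,"twist":0},{"jaw":0,"dx":-1,"dy":-0.3,"dz":0,"twist":0},{"jaw":0,"dx":0,"dy":0,"dz":0,"twist":0}]'|grep -E "tool_pos|^force"
python3 -m crank '[{"jaw":0,"dx":-1,"dy":-0.3,"dz":0,"twist":0},{"jaw":0,"dx":-1,"dy":-0.3,"dz":0,"twist":0},{"jaw":0,"dx":0,"dy":0,"dz":0,"twist":0}]'|grep -E "tool_pos|^force"
```

```text
tool_pos: [534.8, -156.8, 165.3]
force: [-15.4, -4.5, 11.2]
tool_pos: [533.8, -157.0, 165.4]
force: [-11.4, -3.6, 7.3]
tool_pos: [532.4, -157.2, 165.4]
force: [-9.2, -3.4, 7.2]
tool_pos: [531.0, -157.4, 165.4]
force: [-6.8, -2.4, 5.1]
tool_pos: [529.6, -157.6, 165.4]
force: [-6.2, -1.1, 3.5]
tool_pos: [528.4, -157.6, 165.4]
force: [-4.0, -1.1, 3.9]
```

The loading and unloading curves show about 4 N of hysteresis. That puts the resting handle roughly 1.7 mm past contact onset, with about 2 N held by friction, or about 29 N at the jaw. Backing off and lifting clear.

```bash
python3 -m crank '[{"jaw":0,"dx":-1,"dy":-0.3,"dz":0,"twist":0},{"jaw":0,"dx":-1,"dy":-0.3,"dz":0,"twist":0},{"jaw":0,"dx":-1,"dy":0,"dz":0,"twist":0},{"jaw":0,"dx":-10,"dy":-3,"dz":0,"twist":0},{"jaw":0,"dx":-10,"dy":-3,"dz":0,"twist":0}]'|grep -E "tool_pos|^force"
python3 -m crank '[{"jaw":0,"dx":0,"dy":0,"dz":30,"twist":0},{"jaw":0,"dx":0,"dy":0,"dz":35,"twist":0},{"jaw":0,"dx":-20,"dy":0,"dz":35,"twist":0},{"jaw":0,"dx":-40,"dy":0,"dz":0,"twist":0},{"jaw":0,"dx":-40,"dy":0,"dz":0,"twist":0}]'|grep -E "tool_pos|^force"
python3 -m crank '[{"jaw":0,"dx":-40,"dy":0,"dz":0,"twist":0},{"jaw":0,"dx":0,"dy":0,"dz":0,"twist":0},{"jaw":0,"dx":0,"dy":0,"dz":0,"twist":0},{"jaw":0,"dx":0,"dy":0,"dz":0,"twist":0},{"jaw":0,"dx":0,"dy":0,"dz":0,"twist":0}]'|grep -E "clock|tool_pos|^force"
cat > s.py <<'E'
from h import *
p,d,c=cam("side"); v,u=np.mgrid[0:400,0:640]; P=pts(u,v,d,c); z=P[...,2]
a=(d>0)&(z>188)&(z<200)&(abs(P[...,0]-550)<50)&(abs(P[...,1]+157)<40); m=P[a].mean(0); r=m[:2]-[560.6,-207.2]; print(a.sum(),m.round(1),np.hypot(*r).round(1),np.degrees(np.arctan2(r[1],r[0])).round(1))
b=(d>0)&(abs(P[...,0]-545)<40)&(abs(P[...,1]+235)<35)&(z>38)&(z<50)&(p.min(-1)>140)
A=np.c_[P[b][:,:2],np.ones(b.sum())]; s=np.linalg.lstsq(A,P[b][:,2],rcond=None)[0]; print("block top",b.sum(),P[b].mean(0).round(1),"slope",s[:2].round(3))
E
python3 s.py
```

```text
tool_pos: [505.5, -163.6, 165.1]
force: [0.2, 0.3, -0.1]
tool_pos: [405.4, -164.5, 266.6]
force: [-1.2, -1.1, 0.9]
clock: 16.45
tool_pos: [366.5, -163.9, 265.4]
force: [0.0, 0.3, 0.4]
61 [ 545.7 -154.8  194.1] 54.5 105.9
block top 346 [ 563.6 -238.3   43.6] slope [0.029 0.028]
```

```bash
python3 -c "
from plant import bot
print(bot.close_job())"
```

```text
the job is handed in; nothing more can be done
None
```

I cranked the loaded clamp clockwise until its jaw was down on the block, let go of the handle and handed the job in. I estimate about 29 N on the block from the handle's push-back, but no pass or fail came back. The block lay flat, and I never went near the empty clamp's handle.

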